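# Slide a module under the probe needle and touch down

### The job

Slide the carrier along the bench, without lifting it, until the centre of the round black thumb-stick on its module is straight under the needle of the probe stand, and let go of it. Then press the stand's plunger button down until the needle touches the thumb-stick, and let the plunger spring back up. The needle must not touch any other part of the work, and leave the bottle, the cotton buds, the lens cap and the timer alone.

Things in the scene. Friction and masses are not known exactly. Their poses are not given: they have to be found in the camera images.
- carrier: loose flat aluminium carrier, about 0.33 kg, lying on the bench, plate 170 x 64 x 8 mm, with an upright black grip bar at one end and a tan module fixed on the other. Origin: centre of the plate's underside. x runs along its length, from the grip bar towards the module; y across; z up
- grip_bar (a point): middle of the carrier's upright black grip bar, the place to hold it: the bar is 34 mm long along the carrier's x, 14 mm thick along its y, and stands from 8 mm (plate top) to 46 mm above the bench; this point is 30 mm above the bench, 60 mm behind the carrier's origin (x = -60 mm). Axes as the carrier's
- spot (a point): centre of the top of the module's round black thumb-stick (about 24 mm across), 18 mm above the bench, 45 mm ahead of the carrier's origin and 105 mm ahead of the grip bar along the carrier's x. Axes as the carrier's
- stand: probe stand fixed to the bench: a grey foot and column (65 to 150 mm behind the needle, along the stand's +x, foot 70 mm wide) with an arm 26 mm wide that holds the needle's sleeve (30 mm across). Under arm and sleeve 55 mm are free above the bench; the arm's top is 78 mm and the sleeve's 81 mm above the bench. Origin: on the bench straight under the needle; x from the needle towards the column, z up
- needle_tip (a point): tip of the steel needle (6 mm thick, pointed), straight above the stand's origin; 30 mm above the bench when the plunger is up, thus 12 mm above the thumb-stick's top. It goes down with the plunger
- button_top (a point): centre of the top of the plunger's round black button, 24 mm across, straight above the needle; 104 mm above the bench when the plunger is up
- plunger (a joint): travel of the plunger with button and needle, m: 0 up, grows as it is pressed down; the needle meets the thumb-stick at 0.012, end stop 0.014. The spring pushes back with 1.6 N at the top and 4 N at 0.012 and returns it by itself
- solvent_bottle: bystander: clear bottle with dispenser top, 63 x 62 x 122 mm, standing; origin centre of its underside, z up
- cotton_buds: bystander: clear round tub of cotton buds, 77 mm across, 80 mm tall; origin centre of its underside, z up
- lens_cap: bystander: flat black round lens cap, 51 mm across, 10 mm thick, lying; origin centre of its underside
- timer: bystander: small grey box timer with a display, 32 x 58 x 45 mm; origin centre of its underside
Mind the look-alikes: they are no part of the job. Of the things shaped like the stand, the grey one is meant.

How it is judged:
By the outcome, as a careful person would: the job done as asked, in the order asked, and still so for the second after the job is handed in, with the robot touching nothing.
It also fails if it takes over 64 s, if anything falls off the work surface, if the arm or the gripper's body presses on something with over 40 N, if the wrist force passes 120 N, or if a joint passes its speed limit or range.

### The arm

A 7-joint arm with a two-finger parallel gripper is mounted at the origin on a cart in front of the work surface, level with it; the furniture and walls round the work are solid. World frame = base frame: x ahead of the robot, y to its left, z up, the work surface at z = 0. Lengths are in m, angles in degrees, forces in N, time in s.
With the tool pointing down it reaches from about 0.425 to 0.95 m from the base axis. Payload 16.7 kg.
Tool frame: the origin (TCP) lies at the very end of the fingers, on their centre line; the grasp point (between the pads) lies 19 mm behind it (ctrl.grasp_offset is the distance from the TCP to the grasp point, in m); z points along the fingers, y is the line along which they close (so a half turn about z gives the same grasp; the last joint's range is limited). The gripper opens to 94 mm and grips with 3 to 60 N. Pads are 16 mm wide; open, the fingers measure 119 mm over their backs; the gripper's body (75 mm by 177 mm) begins 78 mm behind the grasp point.
Start: joints at [57.783, 24.414, 4.234, 92.017, -1.954, 63.644, -3.845], TCP at [0.271, -0.618, 0.167] pointing down, gripper open.
Joint ranges: [-163.25, 163.25], [-28.42, 122.38], [-70.27, 78.77], [12.13, 141.07], [-58.53, 238.53], [9.26, 117.41], [-156.51, 156.51]. Speed limits (degrees/s): [108.29, 108.29, 136.94, 136.94, 172.46, 172.46, 172.46].

### API

Orientations are given as [roll, pitch, yaw] about the fixed x, y, z axes, in that order (R = Rz(yaw) Ry(pitch) Rx(roll)).
In Python, from plant import telemetry, eyes, ticket, ctrl gives the robot as it stands.
- The arm moves only by the shell command python3 -m inch 'ROWS' [FORCE]. ROWS is JSON, a list of rows, each a list of 5 numbers: the opening, from 0 (shut) to 1 (fully open), then the shift along the tool's x, y, z in mm, then the turn about the tool's z in degrees. A call has 1 to 12 rows; each row shifts and turns the commanded pose from where the row before left it, along the tool's axes as they then stand; what a row does not reach is not made up. A row lasts 1/8 s, in which the tool goes at most 62.5 mm and 10.7 degrees, less where a joint would pass 70% of its speed; a pose out of reach is approached as far as the arm can. A call is refused whole if a number of a shift passes 62.5 or a number of a turn 10.7, either way. A call with a gripper value outside its range is refused whole. The fingers move at their own pace and stop on an object; FORCE is the grip in N (left out, the last holds). Time passes only in rows, so rows that do not move let the fingers close. It gives the time, the measured TCP pose, the force, the opening and the grip force at its end, in the units of the state.
- telemetry.observe(): the state, without advancing time (a new reading comes with each control period).
- eyes.camera(name): name is "scene" or "top" or "wrist"; returns a dict with "pixels" (400x640x3 uint8, red, green, blue), "depth" (400x640 float32, m along the optical axis (not along the pixel's ray), 0 where there is no reading), "fx", "fy", "cx", "cy" (pixels), "T" (4x4, takes a point from camera to world coordinates); the wrist camera has in their place "mount" (4x4, takes a point from camera to tool coordinates, whose origin is the TCP and whose axes are the flange's). Camera axes: x right, y up, looking along -z (the intrinsics and any distortion apply to the point x, -y, -z); pixel columns grow to the right and rows downward; lengths in m; the calibration is good to about 2 mm. The wrist camera is an equidistant fisheye: a pixel r from the principal point sees the ray r / f radians off the axis. A picture is of the moment at which its call begins: read the wrist's pose just before it.
- ticket.sign_off(): hands the job in; it is judged then, once.
The state is a dict: "clock": time; "qpos": joint angles; "joint_velocities": joint speeds; "joint_torque": joint torques, N m; "tcp_pos": TCP position; "tool_rot": TCP orientation; "ft_force": force on the tool from outside, world axes, zero at the start; "wrist_torque": the same for the moment, N m; "grip_width": opening from 0.0 (shut) to 1.0 (fully open); "gripper_force": force on a finger pad.
Only numpy, scipy, OpenCV 4.12 (cv2) and the standard library are available. Lean on these libraries where they do the work, as an engineer would, in place of code of your own. Each camera call takes 0.05 s, during which the arm holds its last target. There are 200 camera calls.

## Working session

There is one attempt and no reset: what is moved stays moved. The work goes in short steps, Python scripts to look and compute and a shell command to move; the robot and the scene stay as the last step left them, time stands still between calls to the robot, and variables do not carry over. Pictures are saved under pics/ and viewed, at most 12 in all, crops included, and the job is handed in when it is done.

```bash
mkdir -p pics; ls; cat > h.py <<'E'
from plant import telemetry, eyes, ctrl
import numpy as np, cv2
def cam(n):
    c=eyes.camera(n); np.savez('/tmp/'+n,**{k:v for k,v in c.items()}); return c
def load(n): return dict(np.load('/tmp/'+n+'.npz',allow_pickle=True))
def pts(c):
    d=c['depth']; v,u=np.mgrid[0:400,0:640]
    P=np.stack([(u-c['cx'])/c['fx']*d,-(v-c['cy'])/c['fy']*d,-d],-1)
    return P@c['T'][:3,:3].T+c['T'][:3,3]
def ray(c,u,v,z):
    r=c['T'][:3,:3]@np.array([(u-c['cx'])/c['fx'],-(v-c['cy'])/c['fy'],-1.]); o=c['T'][:3,3]
    return o+r*(z-o[2])/r[2]
def proj(c,p):
    q=np.linalg.inv(c['T'])@np.append(p,1); return c['cx']+c['fx']*q[0]/-q[2], c['cy']-c['fy']*q[1]/-q[2]
E
python3 - <<'E'
from h import *
for n in('scene','top'):
    c=cam(n); cv2.imwrite(f'pics/{n}1.png',c['pixels'][:,:,::-1]); print({k:v for k,v in c.items() if k not in('pixels','depth')})
s=telemetry.observe(); print(s)
E
```

```text
pics
{'fx': 376.9686726000227, 'fy': 376.9686726000227, 'cx': 322.24585407052547, 'cy': 202.37978453069363, 'T': array([[-0.61227432,  0.42864389, -0.66436779, -0.0851978 ],
       [-0.79061867, -0.32501954,  0.51892622,  0.53807462],
       [ 0.00650204,  0.84298678,  0.53789498,  0.60723061],
       [ 0.        ,  0.        ,  0.        ,  1.        ]])}
{'fx': 415.737403057517, 'fy': 415.737403057517, 'cx': 314.76725241642185, 'cy': 197.06806079267284, 'T': array([[ 0.01223664,  0.98771229, -0.15580338,  0.38155366],
       [-0.99988354,  0.01066557, -0.0109157 ,  0.04706356],
       [-0.00911984,  0.15591881,  0.98772777,  1.08633279],
       [ 0.        ,  0.        ,  0.        ,  1.        ]])}
{'clock': 0.1, 'qpos': array([57.78167665, 24.44739393,  4.23224106, 92.04767734, -1.95311987,
       63.64548969, -3.84555678]), 'joint_velocities': array([ 0.03822422, -0.02098764, -0.10156147, -0.08880313,  0.11135322,
       -0.04229193, -0.06457017]), 'joint_torque': array([ 1.21085907e-02, -9.37459373e+01,  3.67762171e+00, -4.55040443e+01,
       -4.86277265e-02,  1.67767791e-02,  8.70711938e-05]), 'tcp_pos': array([ 0.27058194, -0.61790284,  0.16623756]), 'tool_rot': array([-1.79931854e+02,  5.79017142e-03,  2.36493892e+01]), 'ft_force': array([ 0.23519963,  0.59521587, -0.89857923]), 'wrist_torque': array([0.0140809 , 0.00339474, 0.05559845]), 'gripper_force': 0.0, 'grip_width': 0.9985753083707956}
```

View pics/scene1.png

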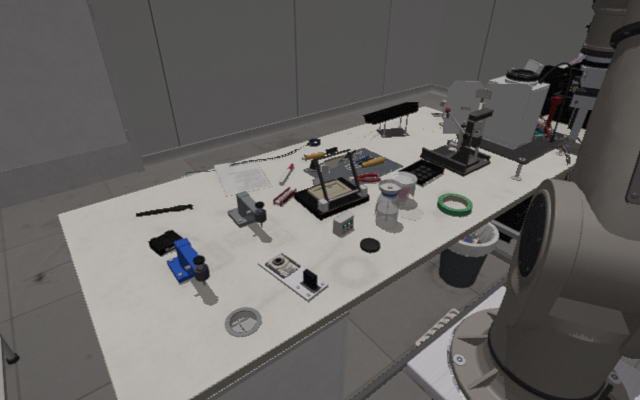

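View pics/top1.png

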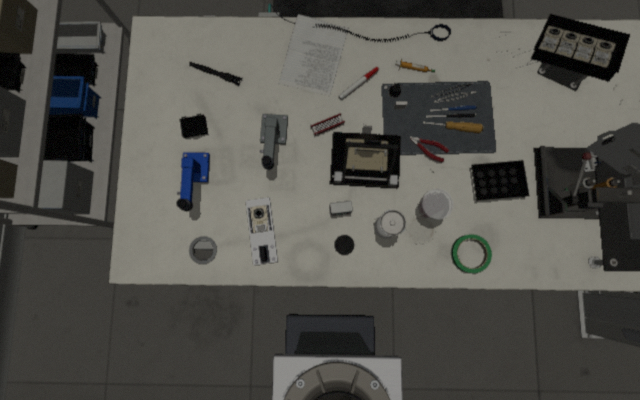

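The scene view shows the grey stand at (248,212), the blue look-alike at (188,262), and the carrier at (293,275). In the top view the grey stand's button is near (268,162). The carrier has its thumb-stick near (258,213) and its grip bar near (265,252).

```bash
python3 - <<'E'
from h import *
t=load('top'); s=load('scene')
a=cv2.resize(t['pixels'][105:275,225:305],None,fx=3.5,fy=3.5,interpolation=cv2.INTER_CUBIC)
b=cv2.resize(s['pixels'][185:305,220:340],None,fx=4,fy=4,interpolation=cv2.INTER_CUBIC)
o=np.zeros((600,780,3),np.uint8); o[:595,:280]=a; o[:480,290:770]=b
cv2.imwrite('pics/crop1.png',o[:,:,::-1])
# heights
for n,c,(r0,r1,c0,c1) in(('top',t,(105,180,250,300)),('top',t,(190,275,235,290))):
    P=pts(c)[r0:r1,c0:c1]; g=c['pixels'][r0:r1,c0:c1].max(-1)
    for lo,hi in((.095,.112),(.07,.09),(.03,.055),(.014,.024),(.005,.012)):
        m=(P[...,2]>lo)&(P[...,2]<hi)
        if m.sum(): print(n,lo,m.sum(),P[m].mean(0).round(4),P[m].min(0).round(3),P[m].max(0).round(3))
    m=(g<60)
    nn,l,st,ce=cv2.connectedComponentsWithStats(m.astype(np.uint8))
    for i in range(1,nn):
        if st[i,4]>15: print('dark',st[i],ce[i]+[c0,r0],np.median(P[l==i][:,2]))
E
```

```text
top 0.095 75 [0.6261 0.1783 0.1046] [0.615 0.168 0.1  ] [0.636 0.19  0.109]
top 0.07 498 [0.6841 0.1746 0.0793] [0.611 0.158 0.07 ] [0.745 0.198 0.086]
top 0.03 15 [0.7244 0.1592 0.0408] [0.716 0.157 0.031] [0.738 0.163 0.053]
top 0.014 316 [0.7362 0.1666 0.0166] [0.694 0.136 0.014] [0.776 0.208 0.024]
top 0.005 128 [0.7086 0.1614 0.007 ] [0.599 0.102 0.005] [0.805 0.238 0.012]
dark [ 12  14  24  52 296] [272.06081081 149.90202703] 0.0750523240808415
top 0.03 88 [0.4022 0.1875 0.0457] [0.386 0.179 0.03 ] [0.419 0.196 0.051]
top 0.014 373 [0.4886 0.2011 0.0167] [0.384 0.162 0.014] [0.528 0.232 0.024]
top 0.005 993 [0.4542 0.1956 0.0089] [0.351 0.123 0.005] [0.567 0.261 0.012]
dark [20 19  9  9 53] [258.47169811 213.13207547] 0.018008939340114605
dark [ 24  56  10  17 130] [263.58461538 253.72307692] 0.043931634074036
```

View pics/crop1.png

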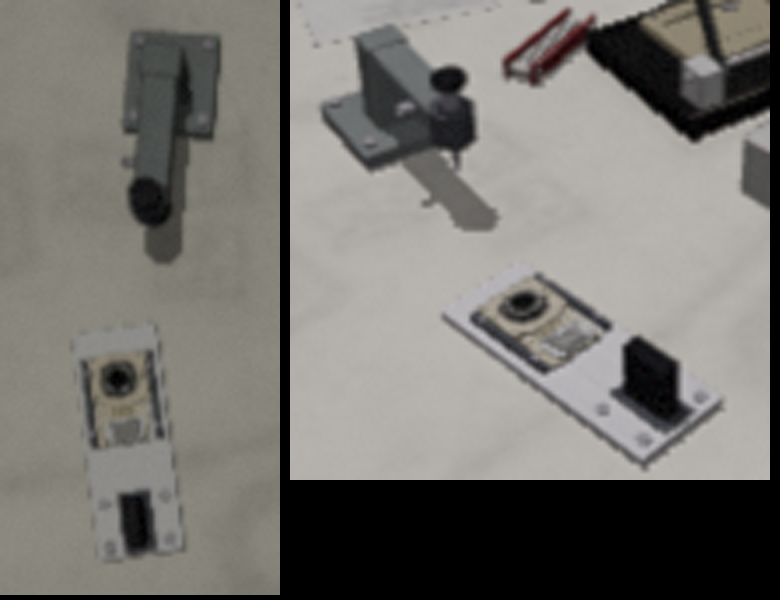

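The crops confirm the geometry. The button top and needle hang off the near end of the grey arm, and the carrier's module end points towards the stand. Next I work out precise points from both views.

```bash
cat >> h.py <<'E'
def dark(c,z,lo,u0,v0,R,th):
    """centroid of dark pixels near (u0,v0), cast on plane z"""
    g=c['pixels'].max(-1).astype(int); u0,v0=int(u0),int(v0)
    m=np.zeros(g.shape,np.uint8); m[v0-R:v0+R+1,u0-R:u0+R+1]=g[v0-R:v0+R+1,u0-R:u0+R+1]<th
    P=pts(c); m&=((P[...,2]>lo[0])&(P[...,2]<lo[1])).astype(np.uint8)
    n,l,st,ce=cv2.connectedComponentsWithStats(m)
    i=1+np.argmax(st[1:,4]); return ce[i],st[i],ray(c,*ce[i],z)
E
python3 - <<'E'
from h import *
t=load('top'); s=load('scene')
for n,c in(('top',t),('scene',s)):
    print(n)
    for nm,g,z,lo,R in(('button',(.626,.178,.104),.104,(.09,.12),12),('stick',(.505,.201,.018),.018,(.013,.025),7),('bar',(.402,.1875,.046),.046,(.036,.056),12)):
        u,v=proj(c,g)
        try: ce,st,p=dark(c,z,lo,u,v,R,70); print(nm,(round(u),round(v)),ce.round(1),st,p.round(4))
        except Exception as e: print(nm,u,v,e)
# plate yaw from mask on top view
P=pts(t); m=((P[...,2]>.004)&(P[...,2]<.013)|(P[...,2]>.013)&(P[...,2]<.06)).astype(np.uint8)
px=t['pixels'].astype(int).max(-1); w=np.zeros_like(m); w[190:272,240:282]=m[190:272,240:282]&(px[190:272,240:282]>0)
w=cv2.morphologyEx(w,cv2.MORPH_OPEN,np.ones((3,3),np.uint8))
cn=max(cv2.findContours(w,0,2)[0],key=cv2.contourArea); r=cv2.minAreaRect(cn); q=np.array([ray(t,*x,.008) for x in cv2.boxPoints(r)]); print(q.round(4),np.linalg.norm(np.diff(q,axis=0),axis=1))
# arm-top axis
A=P[105:180,250:300]; A=A[(A[...,2]>.073)&(A[...,2]<.083)]; d=np.linalg.svd(A[:,:2]-A[:,:2].mean(0))[2][0]; print('arm dir',d,A.mean(0))
E
```

```text
top
button (266, 160) [265.9 160.1] [262 156   9   9  71] [0.6261 0.1777 0.104 ]
stick (260, 214) [258.3 213. ] [254 209  10   9  73] [0.5068 0.2046 0.018 ]
bar (262, 254) [262.2 253.5] [259 247   7  14  74] [0.4025 0.1873 0.046 ]
scene
button (260, 203) [258.9 204.9] [255 202   9   8  52] [0.6209 0.1834 0.104 ]
stick (280, 260) [278.2 261.3] [274 258  10   7  41] [0.5028 0.2078 0.018 ]
bar (311, 273) [309.8 275.2] [303 269  14  13  96] [0.3967 0.1936 0.046 ]
[[0.5413 0.2432 0.008 ]
 [0.55   0.1778 0.008 ]
 [0.3812 0.1528 0.008 ]
 [0.3729 0.2167 0.008 ]] [0.06597535 0.17060051 0.06437389]
arm dir [-0.99955745  0.02974727] [0.6849474  0.17449501 0.07916896]
```

```bash
python3 -m inch '[[1,0,0,-62,0],[1,0,0,-30,0]]'
```

```text
clock: 0.35
tcp_pos: [0.271, -0.6188, 0.2615]
tool_rot: [179.9, -0.0, 23.6]
ft_force: [-0.3, -0.2, -0.6]
grip_width: 1.003
gripper_force: 0.0
```

```bash
python3 -m inch '[[1,0,0,0,7.4],[1,0,0,0,7.4],[1,40,-47,0,0],[1,40,-47,0,0],[1,40,-47,0,0],[1,40,-47,0,0],[1,40,-47,0,0],[1,40,-47,0,0],[1,40,-47,0,0]]'; python3 -m inch '[[1,9,-61,0,0],[1,9,-61,0,0],[1,9,-61,0,0],[1,9,-61,0,0],[1,9,-61,0,0],[1,9,-61,0,0],[1,0,0,0,0],[1,0,0,0,0]]'
```

```text
clock: 1.48
tcp_pos: [0.4974, -0.2482, 0.2589]
tool_rot: [180.0, 0.0, 8.8]
ft_force: [0.3, -0.5, -0.9]
grip_width: 0.999
gripper_force: 0.0
clock: 2.48
tcp_pos: [0.4937, 0.1193, 0.2586]
tool_rot: [180.0, 0.0, 8.9]
ft_force: [-0.1, -0.2, -0.1]
grip_width: 1.001
gripper_force: 0.0
```

```bash
python3 -m inch '[[1,-30,-60,0,0],[1,0,0,0,0],[1,0,0,0,0]]'; python3 - <<'E'
from h import *
s=telemetry.observe(); c=cam('wrist'); print(s['tcp_pos'],s['tool_rot']); print({k:v for k,v in c.items() if k not in('pixels','depth')})
np.savez('/tmp/wp',p=s['tcp_pos'],r=s['tool_rot']); cv2.imwrite('pics/w1.png',c['pixels'][:,:,::-1])
E
```

```text
clock: 2.85
tcp_pos: [0.4581, 0.1693, 0.2589]
tool_rot: [180.0, -0.0, 8.7]
ft_force: [-0.5, -0.5, -0.2]
grip_width: 0.999
gripper_force: 0.0
[0.45806811 0.16933733 0.25893941] [ 1.79973874e+02 -1.30940529e-02  8.74725071e+00]
{'fx': 309.70691628693146, 'fy': 309.70691628693146, 'cx': 318.4280927205232, 'cy': 200.3806590119609, 'mount': array([[-1.00907316e-03,  9.64782152e-01,  2.63048249e-01,
         7.66744058e-02],
       [ 9.99999280e-01,  1.14442873e-03, -3.61348084e-04,
         2.96202846e-04],
       [-6.49662157e-04,  2.63047695e-01, -9.64782612e-01,
        -2.17380952e-01],
       [ 0.00000000e+00,  0.00000000e+00,  0.00000000e+00,
         1.00000000e+00]])}
```

View pics/w1.png

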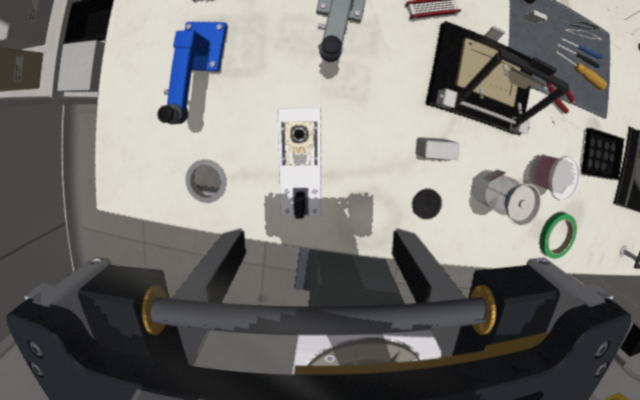

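The wrist view shows the carrier square to the tool. The button is near (331,47), the stick near (299,134), and the bar near (300,203).

```bash
cat >> h.py <<'E'
from scipy.spatial.transform import Rotation as Ro
def wray(c,p,r,u,v,z):
    a,b=u-c['cx'],v-c['cy']; q=np.hypot(a,b); th=q/c['fx']
    d=np.array([np.sin(th)*a/q,-np.sin(th)*b/q,-np.cos(th)])
    R=Ro.from_euler('xyz',r,degrees=True).as_matrix(); M=c['mount']
    o=R@M[:3,3]+p; d=R@(M[:3,:3]@d); return o+d*(z-o[2])/d[2]
def wdark(c,u0,v0,R,th):
    g=c['pixels'].max(-1); m=np.zeros(g.shape,np.uint8); m[v0-R:v0+R+1,u0-R:u0+R+1]=g[v0-R:v0+R+1,u0-R:u0+R+1]<th
    n,l,st,ce=cv2.connectedComponentsWithStats(m); i=1+np.argmax(st[1:,4]); return ce[i],st[i]
E
python3 - <<'E'
from h import *
c=load('wrist'); k=np.load('/tmp/wp.npz')
for nm,u,v,R,z,th in(('button',331,45,16,.104,45),('stick',299,134,11,.018,70),('bar',300,204,18,.046,40)):
    ce,st=wdark(c,u,v,R,th); print(nm,ce.round(1),st,wray(c,k['p'],k['r'],*ce,z).round(4))
a=c['pixels'][20:230,260:360]; cv2.imwrite('pics/w1c.png',cv2.resize(a,None,fx=2.8,fy=2.8,interpolation=cv2.INTER_CUBIC)[:,:,::-1])
E
```

```text
button [331.4  53.9] [323  43  18  18 115] [0.6136 0.177  0.104 ]
stick [298.7 133.8] [294 130  10   9  72] [0.5065 0.2056 0.018 ]
bar [299.8 204.5] [295 192  11  26 251] [0.4079 0.1883 0.046 ]
```

View pics/w1c.png

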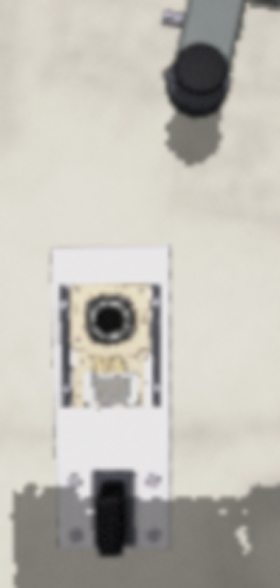

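```bash
python3 - <<'E'
from h import *
c=load('wrist'); k=np.load('/tmp/wp.npz')
print(wray(c,k['p'],k['r'],331.8,44.6,.104))
E
python3 -m inch '[[1,-26,-14,0,0],[1,-26,-13.5,0,0],[1,0,0,50,0],[1,0,0,50,0],[1,0,0,50,0],[1,0,0,40,0],[1,0,0,30,0],[1,0,0,0,0],[1,0,0,0,0]]'
```

```text
[0.62532871 0.17831814 0.104     ]
clock: 4.03
tcp_pos: [0.4029, 0.1897, 0.0398]
tool_rot: [-180.0, -0.0, 8.8]
ft_force: [-0.3, -0.3, -0.1]
grip_width: 1.002
gripper_force: 0.0
```

```bash
python3 -m inch '[[1,0,0,16,0],[1,0,0,10,0],[1,0,0,0,0],[0,0,0,0,0],[0,0,0,0,0],[0,0,0,0,0],[0,0,0,0,0],[0,0,0,0,0],[0,0,0,0,0],[0,0,0,0,0]]' 15; python3 - <<'E'
from h import *
s=telemetry.observe(); c=cam('wrist'); print(s['tcp_pos'],s['tool_rot'],s['grip_width'])
np.savez('/tmp/wp2',p=s['tcp_pos'],r=s['tool_rot']); t=cam('top')
a=c['pixels'][0:240,230:400]; a=cv2.resize(a,None,fx=2.4,fy=2.4,interpolation=cv2.INTER_CUBIC); b=cv2.resize(t['pixels'][110:275,225:305],None,fx=3.4,fy=3.4)
o=np.zeros((590,700,3),np.uint8); o[:a.shape[0],:a.shape[1]]=a; o[:b.shape[0],420:420+b.shape[1]]=b; cv2.imwrite('pics/g.png',o[:,:,::-1])
E
```

```text
clock: 5.28
tcp_pos: [0.4021, 0.19, 0.0129]
tool_rot: [-180.0, -0.0, 8.8]
ft_force: [-0.3, 1.6, 0.7]
grip_width: 0.294
gripper_force: 0.0
[0.40206864 0.18995521 0.01292293] [-1.79996436e+02 -2.63189153e-03  8.84870513e+00] 0.29435347981456167
```

View pics/g.png

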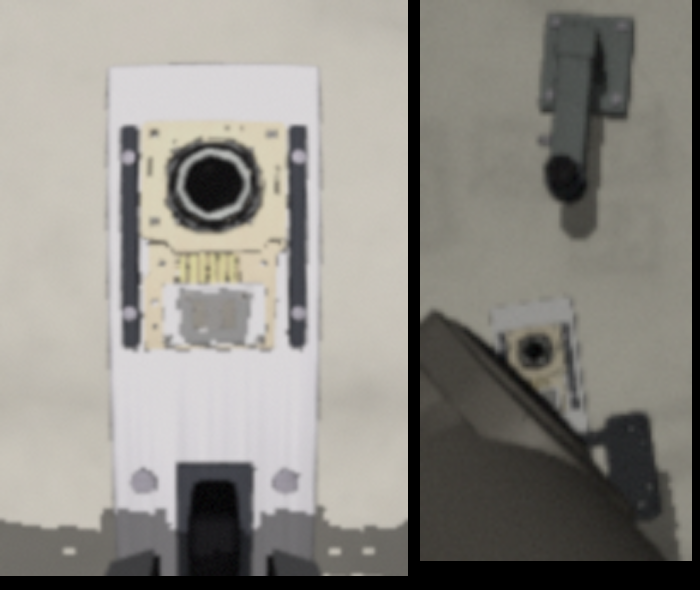

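The wrist view shows the fingers around the bar, still closing, with the stick at about (318,76). I keep closing.

```bash
python3 -m inch '[[0,0,0,0,0],[0,0,0,0,0],[0,0,0,0,0],[0,0,0,0,0],[0,0,0,0,0]]' 15; cat > m.py <<'E'
from h import *
s=telemetry.observe(); c=cam('wrist'); p,r=s['tcp_pos'],s['tool_rot']; print(p,r,s['grip_width'],s['gripper_force'])
ce,st=wdark(c,318,76,28,60); w=wray(c,p,r,*ce,.018); print(ce,st,w)
d=np.array([.6257,.1780])-w[:2]; y=np.radians(r[2]); print('move world',d,'tool',d[0]*np.cos(y)+d[1]*np.sin(y),d[0]*np.sin(y)-d[1]*np.cos(y))
print('spot-tcp',np.hypot(*(w-p)[:2]),np.degrees(np.arctan2(*(w-p)[1::-1])))
E
python3 m.py
```

```text
clock: 6.0
tcp_pos: [0.402, 0.1899, 0.0129]
tool_rot: [-180.0, -0.0, 8.9]
ft_force: [0.3, 0.2, 0.1]
grip_width: 0.007
gripper_force: 0.0
[0.40204557 0.18993733 0.01290947] [-1.79997405e+02 -4.64549377e-04  8.85044283e+00] 0.007461820745687446 0.0
[318.43467337  76.1080402 ] [307  65  24  23 398] [0.50638687 0.20571003 0.018     ]
move world [ 0.11931313 -0.02771003] tool 0.11362915947173248 0.04573711355056225
spot-tcp 0.10552669969598104 8.5960095538216
```

```bash
python3 - <<'E'
from h import *
c=load('wrist'); t=cam('scene')
a=c['pixels'][150:330,200:440]; a=cv2.resize(a,None,fx=2,fy=2,interpolation=cv2.INTER_CUBIC); b=cv2.resize(t['pixels'][180:310,260:340],None,fx=3.8,fy=3.8)
o=np.zeros((590,800,3),np.uint8); o[:a.shape[0],:a.shape[1]]=a; o[:b.shape[0],490:490+b.shape[1]]=b; cv2.imwrite('pics/g2.png',o[:,:,::-1])
E
```

```text
(no output)
```

View pics/g2.png

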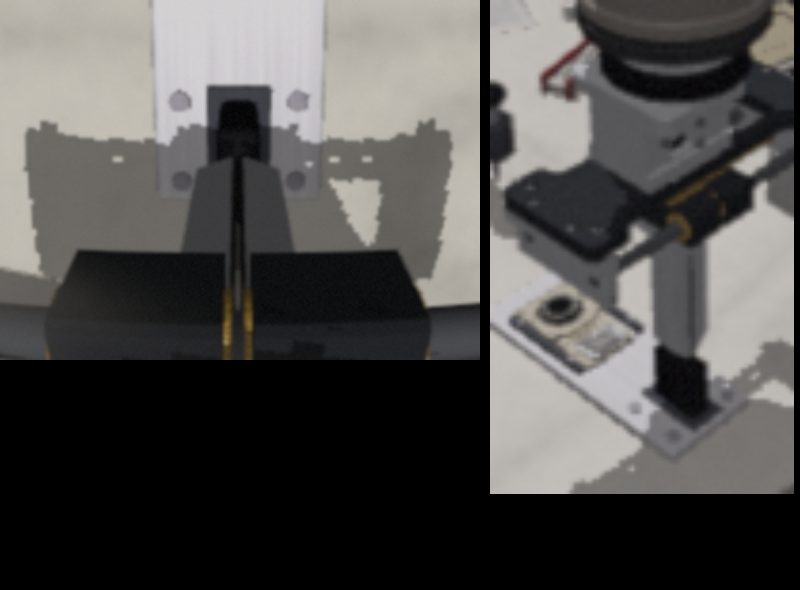

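The picture shows the shut fingers seemingly ending at the top of the bar (lower right of the scene crop) rather than around it. I check this with depth.

```bash
python3 - <<'E'
from h import *
t=load('scene'); P=pts(t)
np.set_printoptions(suppress=True,linewidth=200)
# column through the finger & bar: crop (680, y) -> px
u=260+int((680-490)/3.8)
for y in range(240,430,12):
    v=180+int(y/3.8); print(v,t['pixels'][v,u],P[v,u].round(3))
s=telemetry.observe(); c=load('wrist'); R=Ro.from_euler('xyz',s['tool_rot'],degrees=True).as_matrix()
for v in range(190,290,6):
    for u in (310,318):
        a,b=u-c['cx'],v-c['cy'];q=np.hypot(a,b);th=q/c['fx'];d=c['depth'][v,u]
        x=np.array([np.tan(th)*a/q,-np.tan(th)*b/q,-1])*d; x=c['mount'][:3,:3]@x+c['mount'][:3,3]
        print(v,u,c['pixels'][v,u],(R@x+s['tcp_pos']).round(3))
E
```

```text
243 [64 56 44] [0.374 0.208 0.155]
246 [85 84 87] [0.391 0.196 0.13 ]
249 [85 84 88] [0.391 0.197 0.123]
252 [84 83 86] [-0.085  0.538  0.607]
255 [83 84 86] [0.39  0.197 0.108]
258 [84 83 86] [0.392 0.196 0.098]
262 [86 84 87] [0.392 0.196 0.088]
265 [85 85 87] [0.391 0.197 0.08 ]
268 [85 84 87] [0.392 0.196 0.071]
271 [86 85 87] [0.391 0.197 0.064]
274 [21 20 23] [0.4   0.191 0.045]
277 [10 10 12] [0.395 0.195 0.043]
281 [11 14 16] [0.395 0.195 0.031]
284 [12  9 11] [0.394 0.196 0.023]
287 [13 12 13] [0.396 0.194 0.012]
290 [50 50 53] [0.39  0.198 0.01 ]
190 310 [206 202 207] [0.425 0.199 0.008]
190 318 [204 202 205] [0.426 0.194 0.009]
196 310 [64 65 71] [0.421 0.199 0.009]
196 318 [65 67 72] [0.422 0.193 0.009]
202 310 [43 44 49] [0.418 0.198 0.015]
202 318 [9 9 8] [0.419 0.193 0.018]
208 310 [18 18 20] [0.419 0.198 0.032]
208 318 [8 8 9] [0.42  0.193 0.033]
214 310 [ 8  9 14] [0.418 0.197 0.043]
214 318 [13 10 14] [0.419 0.193 0.045]
220 310 [17 15 18] [0.415 0.197 0.046]
220 318 [25 24 25] [0.415 0.192 0.046]
226 310 [13 15 16] [0.41  0.196 0.044]
226 318 [23 22 25] [0.412 0.191 0.046]
232 310 [59 59 60] [0.411 0.196 0.057]
232 318 [10 10  9] [0.41  0.191 0.054]
238 310 [59 59 60] [0.411 0.196 0.066]
238 318 [10 10  9] [0.41  0.191 0.062]
244 310 [60 60 61] [0.411 0.196 0.076]
244 318 [9 6 6] [0.41  0.191 0.071]
250 310 [61 60 62] [0.411 0.195 0.084]
250 318 [11 11 10] [0.41  0.191 0.079]
256 310 [61 61 62] [0.411 0.195 0.091]
256 318 [13 11 13] [0.411 0.191 0.088]
262 310 [59 59 60] [0.412 0.195 0.098]
262 318 [28 27 26] [0.411 0.191 0.095]
268 310 [60 60 60] [0.411 0.195 0.104]
268 318 [31 30 29] [0.411 0.191 0.101]
274 310 [61 61 61] [0.411 0.195 0.109]
274 318 [32 29 30] [0.411 0.191 0.107]
280 310 [13 15 16] [0.435 0.197 0.155]
280 318 [31 31 30] [0.41  0.191 0.112]
286 310 [12 12 14] [0.435 0.197 0.158]
286 318 [51 50 47] [0.41  0.191 0.117]
```

Depth puts the finger ends at about z = 0.05, though the reported TCP is at 0.013. I open the gripper and measure the tips again.

```bash
python3 -c "
from plant import ctrl; print([ (a,getattr(ctrl,a)) for a in dir(ctrl) if not a.startswith('_')])"
python3 -m inch '[[1,0,0,0,0],[1,0,0,0,0],[1,0,0,0,0],[1,0,0,0,0],[1,0,0,0,0],[1,0,0,0,0],[1,0,0,0,0],[1,0,0,0,0],[1,0,0,0,0],[1,0,0,0,0]]'; cat > tips.py <<'E'
from h import *
s=telemetry.observe(); c=cam('wrist'); R=Ro.from_euler('xyz',s['tool_rot'],degrees=True).as_matrix()
v,u=np.mgrid[0:400,0:640]; a,b=u-c['cx'],v-c['cy'];q=np.hypot(a,b)+1e-9;th=q/c['fx'];d=c['depth']
x=np.stack([np.tan(th)*a/q*d,-np.tan(th)*b/q*d,-d],-1)@c['mount'][:3,:3].T+c['mount'][:3,3]
# tool-frame points in the fingers' region
m=(d>0)&(abs(x[...,0])<.012)&(abs(x[...,1])<.065)
for lo in np.arange(-.1,.02,.008):
    k=m&(x[...,2]>lo)&(x[...,2]<=lo+.008); print(lo.round(3),k.sum(),(x[k].min(0).round(3),x[k].max(0).round(3)) if k.any() else '')
t=cam('scene');P=(pts(t)-s['tcp_pos'])@R
m=(t['depth']>0)&(abs(P[...,0])<.015)&(abs(P[...,1])<.065)
print('scene')
for lo in np.arange(-.1,.02,.008):
    k=m&(P[...,2]>lo)&(P[...,2]<=lo+.008); print(lo.round(3),k.sum(),(P[k].min(0).round(3),P[k].max(0).round(3)) if k.any() else '')
E
python3 tips.py
```

```text
[('MotionError', <class 'plant.MotionError'>), ('grasp_offset', 0.0188)]
clock: 7.35
tcp_pos: [0.4021, 0.19, 0.0129]
tool_rot: [-180.0, -0.0, 8.8]
ft_force: [-0.2, 0.0, 0.2]
grip_width: 0.995
gripper_force: 0.0
-0.1 753 (array([-0.008, -0.059, -0.1  ]), array([ 0.011,  0.059, -0.092]))
-0.092 659 (array([-0.008, -0.059, -0.092]), array([ 0.011,  0.059, -0.084]))
-0.084 594 (array([-0.008, -0.058, -0.084]), array([ 0.011,  0.059, -0.076]))
-0.076 506 (array([-0.008, -0.058, -0.076]), array([ 0.011,  0.059, -0.068]))
-0.068 456 (array([-0.008, -0.058, -0.068]), array([ 0.01,  0.06, -0.06]))
-0.06 416 (array([-0.008, -0.059, -0.06 ]), array([ 0.011,  0.059, -0.052]))
-0.052 327 (array([-0.008, -0.058, -0.052]), array([ 0.01 ,  0.058, -0.044]))
-0.044 192 (array([-0.008, -0.054, -0.044]), array([ 0.011,  0.054, -0.038]))
-0.036 739 (array([-0.012, -0.007, -0.035]), array([ 0.012,  0.007, -0.029]))
-0.028 0 
-0.02 0 
-0.012 0 
-0.004 375 (array([-0.012, -0.029,  0.001]), array([0.012, 0.031, 0.004]))
0.004 1477 (array([-0.012, -0.065,  0.004]), array([0.012, 0.064, 0.012]))
0.012 2201 (ar
[... 506 characters left out ...]
0.058, -0.052]))
-0.052 47 (array([-0.01 , -0.059, -0.052]), array([ 0.007,  0.058, -0.044]))
-0.044 16 (array([-0.01 , -0.051, -0.043]), array([ 0.012,  0.051, -0.036]))
-0.036 74 (array([-0.015, -0.007, -0.036]), array([ 0.014,  0.007, -0.029]))
-0.028 25 (array([-0.013, -0.007, -0.028]), array([ 0.015, -0.005, -0.02 ]))
-0.02 29 (array([-0.015, -0.008, -0.02 ]), array([ 0.014, -0.004, -0.012]))
-0.012 24 (array([-0.015, -0.007, -0.012]), array([ 0.013, -0.005, -0.005]))
-0.004 101 (array([-0.015, -0.032, -0.004]), array([0.014, 0.031, 0.004]))
0.004 156 (array([-0.015, -0.064,  0.004]), array([0.015, 0.064, 0.012]))
0.012 221 (array([-0.015, -0.065,  0.012]), array([0.015, 0.065, 0.016]))
```

The fingers really end about 38 mm behind the reported TCP. I make that correction by lowering 35 mm more, in steps, before gripping.

```bash
python3 -m inch '[[1,0,0,15,0],[1,0,0,12,0],[1,0,0,8,0],[1,0,0,0,0],[1,0,0,0,0]]' 15; python3 -m inch '[[0,0,0,0,0],[0,0,0,0,0],[0,0,0,0,0],[0,0,0,0,0],[0,0,0,0,0],[0,0,0,0,0],[0,0,0,0,0],[0,0,0,0,0],[0,0,0,0,0],[0,0,0,0,0],[0,0,0,0,0],[0,0,0,0,0]]' 15;  sed -i 's/318,76,28,60/318,62,30,60/' m.py; python3 m.py
```

```text
clock: 8.07
tcp_pos: [0.4021, 0.1901, -0.022]
tool_rot: [-180.0, -0.0, 8.9]
ft_force: [0.3, 0.3, -0.4]
grip_width: 1.0
gripper_force: 0.0
clock: 9.57
tcp_pos: [0.402, 0.1899, -0.0221]
tool_rot: [180.0, 0.0, 8.9]
ft_force: [-1.0, -0.0, 2.4]
grip_width: 0.151
gripper_force: 15.0
[ 0.40204402  0.18993224 -0.0220655 ] [1.79999292e+02 2.39011382e-04 8.85118807e+00] 0.15053875060822838 14.994366019964218
[318.33333333  68.02222222] [304  55  30  27 585] [0.50635241 0.20578341 0.018     ]
move world [ 0.11934759 -0.02778341] tool 0.11365131563999153 0.04581639877397285
spot-tcp 0.10550593022842707 8.640810423494576
```

```bash
python3 -m inch '[[0,11,4.5,0,0],[0,11,4.5,0,0],[0,11,4.5,0,0],[0,11,4.5,0,0],[0,11,4.5,0,0],[0,11,4.5,0,0],[0,11,4.5,0,0],[0,11,4.5,0,0]]' 15;python3 -m inch '[[0,11,4.5,0,0],[0,8,4,0,0],[0,6.7,1.3,0,0],[0,0,0,0,0],[0,0,0,0,0],[0,0,0,0,0]]' 15; python3 - <<'E'
from h import *
s=telemetry.observe(); c=cam('wrist');t=cam('scene');print(s['tcp_pos'],s['tool_rot'],s['gripper_force'])
np.savez('/tmp/wp3',p=s['tcp_pos'],r=s['tool_rot'])
a=c['pixels'][0:200,230:400]; a=cv2.resize(a,None,fx=2.4,fy=2.4,interpolation=cv2.INTER_CUBIC); b=cv2.resize(t['pixels'][190:280,220:300],None,fx=4.8,fy=4.8,interpolation=cv2.INTER_CUBIC)
o=np.zeros((500,800,3),np.uint8); o[:a.shape[0],:a.shape[1]]=a; o[:b.shape[0],412:412+b.shape[1]]=b; cv2.imwrite('pics/g3.png',o[:,:,::-1])
E
```

```text
clock: 10.62
tcp_pos: [0.495, 0.1679, -0.022]
tool_rot: [-180.0, 0.0, 8.8]
ft_force: [-5.6, 0.6, 8.5]
grip_width: 0.145
gripper_force: 15.0
clock: 11.38
tcp_pos: [0.5219, 0.1621, -0.022]
tool_rot: [-180.0, -0.0, 8.8]
ft_force: [2.6, -0.6, 2.2]
grip_width: 0.147
gripper_force: 15.0
[ 0.521903    0.16209973 -0.02200437] [-1.79992778e+02 -3.79173772e-02  8.83333484e+00] 15.000484585762024
```

View pics/g3.png

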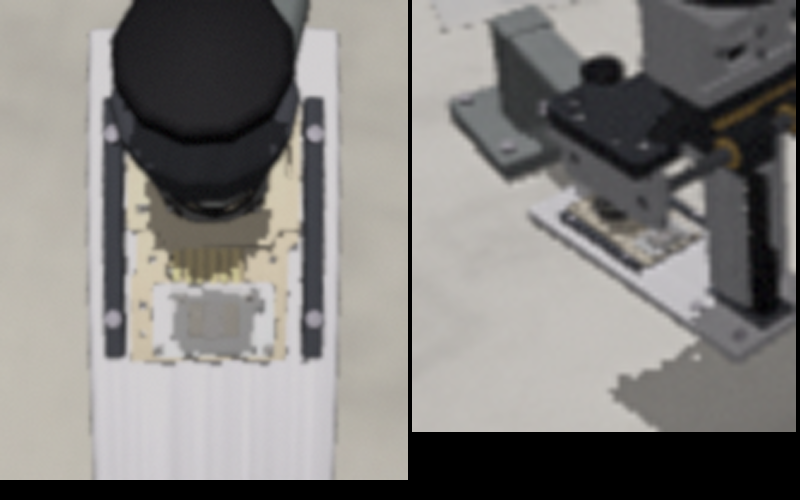

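The wrist view shows the button disc over the stick, centred near (315,23). The carrier is still flat and gripped. I fit the button edge to check the alignment.

```bash
python3 - <<'E'
from h import *
c=load('wrist'); k=np.load('/tmp/wp3.npz'); p,r=k['p'],k['r']; np.set_printoptions(suppress=True)
R=Ro.from_euler('xyz',r,degrees=True).as_matrix()
v,u=np.mgrid[0:400,0:640]; a,b=u-c['cx'],v-c['cy'];q=np.hypot(a,b)+1e-9;th=q/c['fx'];d=c['depth']
x=(np.stack([np.tan(th)*a/q*d,-np.tan(th)*b/q*d,-d],-1)@c['mount'][:3,:3].T+c['mount'][:3,3])@R.T+p
m=(d>0)&(abs(x[...,2]-.104)<.004)&(v<120)&(abs(u-315)<60)
m=cv2.morphologyEx(m.astype(np.uint8),cv2.MORPH_OPEN,np.ones((3,3),np.uint8))
pt=np.array([wray(c,p,r,uu,vv,.104)[:2] for vv,uu in zip(*np.nonzero(m))]).astype(np.float32)
print(m.sum(),cv2.minEnclosingCircle(pt),pt.min(0),pt.max(0),np.median(x[m>0][:,2]))
y=np.radians(r[2]+(8.64-8.851)); print('spot',p[:2]+.1055*np.array([np.cos(y),np.sin(y)]))
t=cam('top'); print('top button', [dark(t,.104,(.09,.12),266,160,12,70)[i] for i in (1,2)])
E
```

```text
3861 ((0.6260985136032104, 0.17914578318595886), 0.011833375319838524) [0.6147043  0.16752285] [0.63501775 0.19082786] 0.10342464557232028
spot [0.62621064 0.17791637]Traceback (most recent call last):
  File "<stdin>", line 11, in <module>
  File "h.py", line 21, in dark
    i=1+np.argmax(st[1:,4]); return ce[i],st[i],ray(c,*ce[i],z)
        ~~~~~~~~~^^^^^^^^^^
    return _wrapfunc(a, 'argmax', axis=axis, out=out, **kwds)
    return bound(*args, **kwds)
ValueError: attempt to get argmax of an empty sequence
```

```bash
python3 -m inch '[[0,0,-0.7,0,0],[0,0,0,0,0],[1,0,0,0,0],[1,0,0,0,0],[1,0,0,0,0],[1,0,0,0,0],[1,0,0,0,0],[1,0,0,0,0],[1,0,0,0,0],[1,0,0,0,0],[1,0,0,0,0]]' 15; python3 -m inch '[[1,0,0,-20,0],[1,0,0,-40,0],[1,0,0,-60,0],[1,0,0,-60,0],[1,-25,0,0,0],[1,-25,0,0,0],[1,0,0,0,0],[1,0,0,0,0]]'; python3 - <<'E'
from h import *
s=telemetry.observe(); c=cam('wrist');t=cam('scene');print(s['tcp_pos'],s['tool_rot'])
np.savez('/tmp/wp4',p=s['tcp_pos'],r=s['tool_rot'])
a=c['pixels'][30:230,240:400]; a=cv2.resize(a,None,fx=2.5,fy=2.5,interpolation=cv2.INTER_CUBIC); b=cv2.resize(t['pixels'][190:280,220:300],None,fx=4.8,fy=4.8,interpolation=cv2.INTER_CUBIC)
o=np.zeros((500,800,3),np.uint8); o[:a.shape[0],:a.shape[1]]=a; o[:b.shape[0],412:412+b.shape[1]]=b; cv2.imwrite('pics/g4.png',o[:,:,::-1])
E
```

```text
clock: 12.9
tcp_pos: [0.5213, 0.1629, -0.0221]
tool_rot: [-180.0, -0.0, 8.8]
ft_force: [0.1, 0.4, -0.1]
grip_width: 0.995
gripper_force: 0.0
clock: 13.9
tcp_pos: [0.4725, 0.1552, 0.1581]
tool_rot: [-180.0, -0.0, 8.8]
ft_force: [1.0, -0.7, 0.0]
grip_width: 1.002
gripper_force: 0.0
[0.47248238 0.15519411 0.15808921] [-1.79997815e+02 -3.29838202e-02  8.84163419e+00]
```

View pics/g4.png

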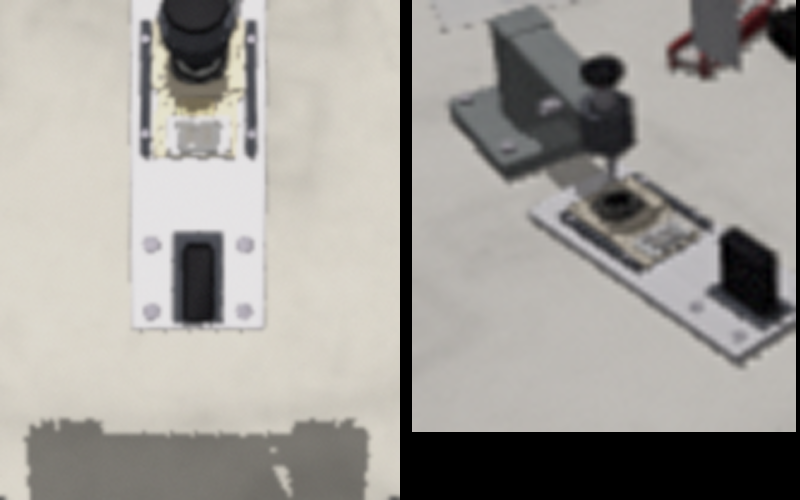

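The scene crop shows the carrier released and flat, with the needle tip just above the stick at about (612,178) and the stick at about (617,203). I check the offset numerically.

```bash
python3 - <<'E'
from h import *
np.set_printoptions(suppress=True)
s=load('scene'); g=s['pixels'].max(-1)
for z in(.104,.03,.018): print('proj',z,np.round(proj(s,(.6212,.1842,z)),2))
print(g[218:236,252:272])
ce,st=wdark(s,263,232,8,60); print(ce,st,ray(s,*ce,.018))
ce,st=wdark(s,259,205,7,60); print(ce,st,ray(s,*ce,.104))
c=load('wrist');k=np.load('/tmp/wp4.npz')
# plate: bright mask -> side edges & rear edge on z=.008
g=c['pixels'].min(-1); hs=c['pixels'].astype(int)
m=((hs[...,2]-hs[...,0]>-3)&(g>190)).astype(np.uint8); m[:, :280]=0;m[:,360:]=0;m[170:]=0
cn=max(cv2.findContours(m,0,2)[0],key=cv2.contourArea); print(cv2.boundingRect(cn))
L=[];Rr=[]
for v in range(100,155):
    u=np.nonzero(m[v])[0]
    L.append(wray(c,k['p'],k['r'],u[0]-.5,v,.008)[:2]);Rr.append(wray(c,k['p'],k['r'],u[-1]+.5,v,.008)[:2])
for e in(L,Rr):
    e=np.array(e); print(np.degrees(np.arctan(np.polyfit(e[:,0],e[:,1],1)[0])),e.mean(0))
for v in range(155,168): print(v,g[v,300:312].mean(),end=' ')
rear=wray(c,k['p'],k['r'],319,161,.008); print(rear)
E
```

```text
proj 0.104 [258.58 204.99]
proj 0.03 [261.02 229.3 ]
proj 0.018 [261.4  233.05]
[[ 70  70  62  43  33  36  36  37  38  39  39  34  29  44 116 180 182 181
  179 176]
 [ 66  64  55  42  32  36  37  38  35  35  35  31  31  41 106 167 183 181
  180 176]
 [ 58  55  53  45  38  37  35  34  33  36  34  36  43  84 142 182 183 182
  181 179]
 [ 54  54  59  57  55  48  44  38  37  35  37  53  94 152 182 184 182 182
  181 182]
 [ 61  72  84  90 100  94 108  96  65  44  65 111 152 181 185 182 183 182
  182 181]
 [ 92 106 108 110 112 136 175 173 122  73 106 164 182 184 184 184 183 182
  182 181]
 [109 108 110 110 109 113 140 163 125  78 131 186 183 183 184 183 183 183
  183 181]
 [109 111 111 109 109 107 107 119 126  85 134 189 188 183 176 176 180 183
  182 180]
 [110 110 109 108 108 110 111 115 110  91 136 178 161 143 107 125 159 177
  181 179]
 [110 109 109 110 112 116 118 115 107  88  99 131 131 160 124 122 145 151
  173 178]
 [120 127 113 115 116 116 116 108  95  94  97 103 127 166 164 137 104  94
  122 157]
 [167 174 124 115 114 113 108  96  89  88  80  73  79 113 146 147 138 114
   89 102]

[... 357 characters left out ...]
 166 138  89  50  49  44  38  37  25  31  57  83 102  99
   87 112]
 [100 117  98 129 166 169 145  79  50  45  40  40  52  67  90 103 101  94
   97 134]]
[262.46666667 232.46666667] [258 230  10   6  45] [0.62168618 0.18075905 0.018     ]
[258.95348837 204.79069767] [255 202   9   7  43] [0.62144839 0.18300345 0.104     ]
(292, 23, 54, 138)
8.379614192028429 [0.53328594 0.19510388]
7.961912660309906 [0.54273797 0.13398841]
155 170.33333333333334 156 171.25 157 177.25 158 193.08333333333334 159 210.25 160 208.58333333333334 161 182.75 162 188.41666666666666 163 199.91666666666666 164 202.91666666666666 165 203.66666666666666 166 203.25 167 203.33333333333334 [0.49769752 0.15794107 0.008     ]
```

The scene and wrist checks agree that the stick sits about 1.5–2 mm short in y. There is time to spare, so I re-grip and nudge it by 1.5 mm.

```bash
python3 -m inch '[[1,25,0,0,0],[1,25,0,0,0],[1,0,0,60,0],[1,0,0,60,0],[1,0,0,40,0],[1,0,0,20,0],[1,0,0,0,0],[1,0,0,0,0]]'; python3 -m inch '[[0,0,0,0,0],[0,0,0,0,0],[0,0,0,0,0],[0,0,0,0,0],[0,0,0,0,0],[0,0,0,0,0],[0,0,0,0,0],[0,0,0,0,0],[0,0,0,0,0],[0,0,0,0,0],[0,0,0,0,0],[0,0,0,0,0]]' 15; python3 -m inch '[[0,0,-0.8,0,0],[0,0,-0.7,0,0],[0,0,0,0,0],[0,0,0,0,0]]' 15;  python3 -m inch '[[1,0,0,0,0],[1,0,0,0,0],[1,0,0,0,0],[1,0,0,0,0],[1,0,0,0,0],[1,0,0,0,0],[1,0,0,0,0],[1,0,0,0,0],[1,0,0,0,0],[1,0,0,0,0]]';python3 -m inch '[[1,0,0,-20,0],[1,0,0,-40,0],[1,0,0,-60,0],[1,0,0,-60,0],[1,-25,0,0,0],[1,-25,0,0,0],[1,0,0,0,0],[1,0,0,0,0]]'
cat > chk.py <<'E'
from h import *
np.set_printoptions(suppress=True)
k=telemetry.observe(); c=cam('wrist'); s=cam('scene'); g=s['pixels'].max(-1)
ce,st=wdark(s,263,232,8,60); print(ce,st,ray(s,*ce,.018))
ce,st=wdark(s,259,205,7,60); print(ce,st,ray(s,*ce,.104)); print(g[223:237,256:270])
p,r=k['tcp_pos'],k['tool_rot']; print(p,r)
g=c['pixels'].min(-1); hs=c['pixels'].astype(int)
m=((hs[...,2]-hs[...,0]>-3)&(g>190)).astype(np.uint8); m[:, :280]=0;m[:,360:]=0;m[170:]=0
L=[];Q=[]
for v in range(100,155):
    u=np.nonzero(m[v])[0]
    L.append(wray(c,p,r,u[0]-.5,v,.008)[:2]);Q.append(wray(c,p,r,u[-1]+.5,v,.008)[:2])
L,Q=np.array(L),np.array(Q); M=(L+Q)/2; f=np.polyfit(M[:,0],M[:,1],1); print('axis yaw',np.degrees(np.arctan(f[0])),M.mean(0),'y at .626',np.polyval(f,.626))
R=Ro.from_euler('xyz',r,degrees=True).as_matrix()
v,u=np.mgrid[0:400,0:640]; a,b=u-c['cx'],v-c['cy'];q=np.hypot(a,b)+1e-9;th=q/c['fx'];d=c['depth']
x=(np.stack([np.tan(th)*a/q*d,-np.tan(th)*b/q*d,-d],-1)@c['mount'][:3,:3].T+c['mount'][:3,3])@R.T+p
m=((d>0)&(abs(x[...,2]-.104)<.005)&(v<120)&(abs(u-315)<60)).astype(np.uint8)
m=cv2.morphologyEx(m,cv2.MORPH_OPEN,np.ones((3,3),np.uint8))
pt=np.array([wray(c,p,r,uu,vv,.104)[:2] for vv,uu in zip(*np.nonzero(m))]).astype(np.float32); print(m.sum(),cv2.minEnclosingCircle(pt))
E
python3 chk.py
```

```text
clock: 15.0
tcp_pos: [0.5225, 0.1633, -0.0207]
tool_rot: [-180.0, -0.1, 8.8]
ft_force: [0.4, 0.7, -0.9]
grip_width: 1.0
gripper_force: 0.0
clock: 16.5
tcp_pos: [0.5213, 0.1629, -0.0221]
tool_rot: [-180.0, 0.0, 8.8]
ft_force: [-0.0, -1.2, 0.0]
grip_width: 0.15
gripper_force: 15.0
clock: 17.0
tcp_pos: [0.5211, 0.1644, -0.0221]
tool_rot: [-180.0, 0.0, 8.9]
ft_force: [0.4, -1.6, -1.0]
grip_width: 0.15
gripper_force: 15.0
clock: 18.25
tcp_pos: [0.5211, 0.1644, -0.0221]
tool_rot: [-180.0, -0.0, 8.8]
ft_force: [0.4, -0.3, -0.3]
grip_width: 0.997
gripper_force: 0.0
clock: 19.25
tcp_pos: [0.4723, 0.1568, 0.1589]
tool_rot: [-180.0, -0.1, 8.8]
ft_force: [0.2, 0.1, -0.3]
grip_width: 1.0
gripper_force: 0.0
[262.04878049 232.56097561] [258 230   9   6  41] [0.62198724 0.18181815 0.018     ]
[258.95348837 204.79069767] [255 202   9   7  43] [0.62144839 0.18300345 0.104     ]
[[111 135 175 172 122  75 124 180 180 183 183 184 184 182]
 [109 114 140 164 126  76 127 180 173 181 184 183 183 183]
 [107 107 106 120 128  84 133 190 186 172 175 180 183 183]
 [108 111 112 116 111  92 135 183 173 134 123 157 180 181]
 [112 116 116 116 109  89  99 130 115 118  97 122 163 176]
 [117 117 115 110 102  95  94  99 125 158 139 102  98 123]
 [114 114 109  95  88  87  88  84  96 130 160 141 111  88]
 [109  95  89  77  53  42  40  38  52  74 122 163 157 137]
 [112  90  65  49  17  13  13  12  19  40  67 120 166 164]
 [152  84  63  46  14   7  11  17  30  42  41  62  96 111]
 [137  78  78  59  33  32  26  31  41  40  34  60  83  99]
 [151  97  57  46  58  60  50  45  41  37  63  93 101  98]
 [157 144  91  54  42  37  28  34  50  67  91 101 100  95]
 [148 164 145 109  93  67  61  73  89  99  98  94  92  99]]
[0.47229852 0.15679411 0.15885553] [-179.99353283   -0.0739924     8.84686959]
axis yaw 8.301743826867412 [0.53789562 0.16626007] y at .626 0.17911584238308734
521 ((0.6258440613746643, 0.17917677760124207), 0.01222752220928669)
```

```bash
python3 -m inch '[[0,31,0.4,0,0],[0,31,0.4,0,0],[0,31,0.3,0,0],[0,31,0.3,0,0],[0,31.3,0.3,0,0],[0,0,0,0,0],[0,0,0,0,0],[0,0,0,0,0],[0,0,0,0,0],[0,0,0,0,0],[0,0,0,0,0],[0,0,0,0,0]]' 15; python3 -m inch '[[0,0,0,35,0],[0,0,0,30,0],[0,0,0,18,0],[0,0,0,0,0],[0,0,0,0,0]]'; python3 - <<'E'
from h import *
s=telemetry.observe(); c=cam('wrist'); t=cam('scene'); print(s['ft_force'])
a=cv2.resize(t['pixels'][160:260,210:310],None,fx=4.5,fy=4.5,interpolation=cv2.INTER_CUBIC)
cv2.imwrite('pics/p1.png',a[:,:,::-1])
E
python3 tips.py | tail -16
```

```text
clock: 20.85
tcp_pos: [0.6254, 0.1789, 0.158]
tool_rot: [-180.0, -0.0, 8.8]
ft_force: [-0.5, -0.2, 0.3]
grip_width: 0.009
gripper_force: 0.0
clock: 21.48
tcp_pos: [0.626, 0.1792, 0.076]
tool_rot: [-180.0, -0.1, 8.9]
ft_force: [-1.3, 0.2, 0.1]
grip_width: 0.005
gripper_force: 0.0
[-1.32199423  0.15154251  0.11256861]
scene
-0.1 39 (array([-0.012, -0.014, -0.1  ]), array([ 0.01 ,  0.011, -0.093]))
-0.092 41 (array([-0.013, -0.013, -0.091]), array([ 0.01 ,  0.013, -0.084]))
-0.084 37 (array([-0.011, -0.014, -0.084]), array([ 0.007,  0.013, -0.076]))
-0.076 37 (array([-0.011, -0.013, -0.076]), array([ 0.008,  0.011, -0.068]))
-0.068 36 (array([-0.012, -0.014, -0.068]), array([ 0.01,  0.01, -0.06]))
-0.06 35 (array([-0.01 , -0.013, -0.06 ]), array([ 0.007,  0.012, -0.052]))
-0.052 29 (array([-0.011, -0.013, -0.052]), array([ 0.007,  0.012, -0.044]))
-0.044 8 (array([-0.011, -0.006, -0.043]), array([-0.008,  0.009, -0.04 ]))
-0.036 17 (array([-0.009, -0.012, -0.03 ]), array([ 0.008,  0.008, -0.028]))
-0.028 36 (array([-0.013, -0.013, -0.028]), array([ 0.014,  0.011, -0.023]))
-0.02 12 (array([-0.006, -0.007, -0.018]), array([-0.   ,  0.005, -0.012]))
-0.012 45 (array([-0.013, -0.015, -0.011]), array([ 0.013,  0.012, -0.004]))
-0.004 40 (array([-0.014, -0.016, -0.004]), array([0.012, 0.009, 0.004]))
0.004 28 (array([-0.015, -0.015,  0.004]), array([0.014, 0.009, 0.012]))
0.012 31 (array([-0.015, -0.016,  0.012]), array([0.013, 0.007, 0.019]))
```

View pics/p1.png

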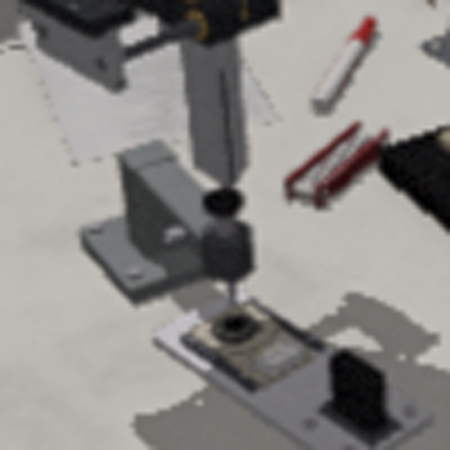

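The shut fingers sit right above the button, at about (222,185), and the needle is over the stick. I press down gradually and watch the force.

```bash
python3 -m inch '[[0,0,0,5,0],[0,0,0,5,0],[0,0,0,2,0],[0,0,0,0,0],[0,0,0,0,0]]'; python3 -m inch '[[0,0,0,3,0],[0,0,0,0,0],[0,0,0,0,0]]'; python3 -m inch '[[0,0,0,3,0],[0,0,0,0,0],[0,0,0,0,0]]'; python3 - <<'E'
from h import *
c=cam('wrist'); t=load('scene')
t=cam('scene'); P=pts(t); u=259
print([(v,P[v,u].round(3).tolist(),t['pixels'][v,u].max()) for v in range(198,214)])
E
```

```text
clock: 22.3
tcp_pos: [0.6254, 0.1788, 0.063]
tool_rot: [180.0, 0.0, 8.8]
ft_force: [-0.4, -1.0, 1.3]
grip_width: 0.004
gripper_force: 0.8
clock: 22.68
tcp_pos: [0.6255, 0.1788, 0.0599]
tool_rot: [-180.0, -0.0, 8.8]
ft_force: [-0.6, -0.1, 2.1]
grip_width: 0.005
gripper_force: 1.1
clock: 23.05
tcp_pos: [0.6255, 0.1789, 0.0569]
tool_rot: [-180.0, -0.0, 8.8]
ft_force: [-0.2, -0.7, 3.0]
grip_width: 0.004
gripper_force: 1.4
[(198, [0.614, 0.185, 0.128], np.uint8(86)), (199, [0.616, 0.184, 0.124], np.uint8(85)), (200, [0.617, 0.184, 0.12], np.uint8(85)), (201, [0.614, 0.186, 0.12], np.uint8(86)), (202, [0.616, 0.185, 0.116], np.uint8(84)), (203, [0.614, 0.186, 0.114], np.uint8(85)), (204, [0.616, 0.185, 0.11], np.uint8(86)), (205, [0.616, 0.186, 0.108], np.uint8(86)), (206, [0.616, 0.186, 0.104], np.uint8(82)), (207, [0.623, 0.183, 0.097], np.uint8(50)), (208, [0.62, 0.184, 0.096], np.uint8(18)), (209, [0.616, 0.187, 0.096], np.uint8(13)), (210, [0.619, 0.186, 0.091], np.uint8(21)), (211, [0.625, 0.183, 0.084], np.uint8(51)), (212, [0.623, 0.184, 0.082], np.uint8(64)), (213, [0.621, 0.186, 0.081], np.uint8(47))]
```

```bash
for i in 1 2; do python3 -m inch '[[0,0,0,1.5,0],[0,0,0,0,0],[0,0,0,0,0]]' | grep -E "tcp|ft_|gripper_"; done; python3 -m inch '[[0,0,0,1,0],[0,0,0,0,0],[0,0,0,0,0]]'| grep -E "tcp|ft_|gripper_"; python3 -m inch '[[0,0,0,0.7,0],[0,0,0,0,0],[0,0,0,0,0]]'
```

```text
tcp_pos: [0.6255, 0.1789, 0.0554]
ft_force: [0.5, -0.1, 3.3]
gripper_force: 1.5
tcp_pos: [0.6255, 0.1789, 0.0539]
ft_force: [0.5, -0.4, 3.4]
gripper_force: 1.7
tcp_pos: [0.6255, 0.1789, 0.0532]
ft_force: [-1.2, -0.9, 7.6]
gripper_force: 3.6
clock: 24.65
tcp_pos: [0.6255, 0.1789, 0.0527]
tool_rot: [180.0, -0.0, 8.8]
ft_force: [-1.1, -1.0, 10.3]
grip_width: 0.006
gripper_force: 5.3
```

The force jumps at the expected 12 mm of travel, so the needle is on the stick. I retreat upwards and check.

```bash
python3 -m inch '[[0,0,0,-3,0],[0,0,0,-5,0],[0,0,0,-8,0],[0,0,0,-30,0],[0,0,0,-60,0],[0,-40,0,-10,0],[0,-40,0,0,0],[0,-40,0,0,0],[0,-40,0,0,0],[0,0,0,0,0],[0,0,0,0,0],[0,0,0,0,0]]'; sed -i 's/^v,u=np/cv2.imwrite("pics\/f.png",cv2.resize(s["pixels"][180:300,210:330],None,fx=4,fy=4)[:,:,::-1])\nv,u=np/' chk.py; python3 chk.py
```

```text
clock: 26.15
tcp_pos: [0.4679, 0.1544, 0.1682]
tool_rot: [-180.0, 0.0, 8.8]
ft_force: [0.5, 0.0, -0.0]
grip_width: 0.003
gripper_force: 0.0
[262.04761905 232.64285714] [258 230   9   7  42] [0.62168514 0.18199664 0.018     ]
[258.95348837 204.79069767] [255 202   9   7  43] [0.62144839 0.18300345 0.104     ]
[[111 136 175 173 121  74 123 180 180 183 184 184 183 183]
 [109 114 141 164 124  76 126 180 173 180 182 184 183 182]
 [108 107 106 119 128  83 132 190 186 172 175 180 184 182]
 [109 110 112 115 110  91 136 183 173 134 123 156 181 182]
 [112 117 116 117 108  88  99 129 113 118  97 122 163 174]
 [116 116 115 112 102  97  95 100 126 159 139 102  98 122]
 [115 112 110  95  88  87  86  83  96 132 158 141 112  90]
 [108  97  87  76  50  44  39  37  49  74 120 163 157 135]
 [111  90  64  50  19  13  14  10  18  36  68 120 166 163]
 [154  84  64  45  16   5  13  17  32  41  39  60  95 112]
 [136  78  77  57  34  29  24  28  43  36  37  62  83  98]
 [151  98  53  45  59  62  48  44  40  36  64  93 101  98]
 [157 143  92  53  39  38  29  31  50  67  89 102 100  93]
 [148 164 147 109  94  68  59  74  89 101  99  94  93  98]]
[0.46786985 0.15441587 0.16817527] [-179.97668715    0.01107037    8.83864678]
axis yaw 8.864346398757746 [0.53268476 0.16565821] y at .626 0.18021149614349896
488 ((0.6261451840400696, 0.17896777391433716), 0.012042389251291752)
```

View pics/f.png

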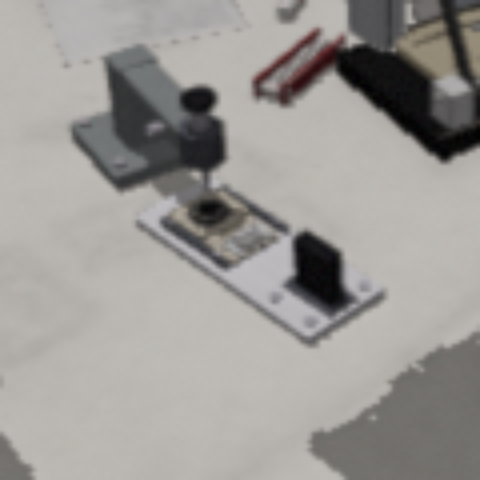

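The button is back up in the same place as before, near (198,98). The needle is above the stick centre at about (208,208), the carrier hasn't moved, and the robot is clear.

```bash
python3 -c "
from plant import ticket; print(ticket.sign_off())"
```

```text
the job is handed in; nothing more can be done
None
```

The job is handed in: the carrier was slid under the grey stand's needle (measured within about 1–2 mm of the thumb-stick's centre) and released, then the plunger was pressed until the force jumped from 3.4 to 7.6 N, taken as the needle reaching the stick, and it sprang back up.

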